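# Turn the inspection mirror to the casting mark and hold it

## Task

Take the fork key out of its wooden block, set it down over the bar-shaped screw head on top of the camera's mirror turret, and with it turn the mirror until the raised cross on the bearing housing's lug stands in the middle of the camera's view. The turret springs back, so finish while holding it there: the key still gripped, upright and fully down on the screw. Work the turret with the key only, never with the fingers, and leave the other things where they are.

Things in the scene. Friction and masses are not known exactly. Their poses are not given: they have to be found in the camera images.
- key: Fork key, 90 mm tall, 0.14 kg, standing upright in the block's recess. Origin: centre of its underside, at the prong tips; z up. Steel fork 26 mm (x) by 24 mm (y), with a slot 10 mm wide and 14 mm deep running right through along x; bridge to 20 mm; round shank 12 mm thick to 50 mm; black flat handle from 50 to 90 mm. A half turn about z fits the same
- key_grip (a point): Middle of the key's handle, 70 mm above the key's origin. The handle is 34 mm wide along the key's x, 16 mm thick along its y and 40 mm high: grip it from above across the 16 mm
- block: Fixed wooden block on the robot's right, 75 (x) x 70 (y) x 22 mm high, with one recess 31 x 28 mm, 12 mm deep, in the middle of its top, where the key stands, its axes within 0.05 rad of the block's. Origin under its centre, z up
- stand: Fixed camera stand: round grey base 100 mm across with an upright black camera 44 mm across, whose lens looks straight up on the axis. Origin under its centre, z up; x: where the turret looks when at rest. A spring turns the turret back to rest if let go (0.06 N m at rest, 0.15 N m at 1.5 rad)
- turret: Mirror turret over the camera, 64 mm across, turning about the vertical axis through the lens. Origin: centre of its 45 degree mirror, on that axis, 105 mm above the bench; z up; x: the level line along which the camera sees by the mirror; a nose on the cap points that way, to 60 mm. It turns only anticlockwise from rest (seen from above), up to 1.9 rad; 0.1 to 1.7 is needed
- screw (a point): Foot of the captive screw's head, on the turning axis, on the flat top of the turret's cap, 146 mm above the bench. The head is an upright bar 26 mm along the turret's x, 6 mm along y, 12 mm high, and turns the turret one to one. The key's slot goes over it along x, prongs down on the cap, with about 0.15 rad of play either way before it drives
- mark (a point): The inspection mark: middle of a raised cross, 24 mm across, on a round upright lug, 36 mm across, that stands up from the top of one of the two bearing housings. 105 mm above the bench, level with the mirror; it faces roughly towards the camera stand
- marked: Fixed dark cast-iron bearing housing with the lug: foot 60 x 80 mm, body 44 x 56 mm up to 80 mm, the lug's top at 123 mm. Origin under its centre; the lug's marked face looks along -x and the mark lies at (-24, 0, 105) mm. It is to the left of and beyond the stand
- plain: The other fixed bearing housing, the same but without the lug. The two may have changed places
- clip: a loose U-shaped brass clip, 34 x 22 x 24 mm, lying on the bench; origin under its centre. A bystander
- clip2: a second brass clip like it. A bystander
- race: a loose steel bearing race, a ring 52 mm across and 16 mm high; origin under its centre. A bystander
- carton: a closed cardboard carton, 70 x 100 x 40 mm; origin under its centre. A bystander
- wrench: a steel wrench lying on the bench. A bystander
- jar: a closed jar, 60 mm across, 75 mm high; origin under its centre. A bystander
- driver: a screwdriver with a black handle lying on the bench. A bystander
Things that resemble listed ones, but are neither listed nor needed, are in the scene too. What is meant by the stand is not orange or yellow, and is the smaller of those in its own colour.

How it is judged:
On the way, in this order (a step that is already met when the one before it is completed fails the run):
1. the key is lifted out of its block in the fingers (contact force between the fingers and key above 2 N and height (world z) of key above 0.04 m), for 0.2 s.
2. the held key stands over the screw head, prongs down on the turret's cap (contact force between the fingers and key above 2 N and horizontal distance between key and turret below 0.007 m and z of key in the frame of turret below 0.047 m and angle between key's own z axis and vertical below 0.12 rad), for 0.2 s.
At the end, for the whole second after the job is handed in: The mark's middle is within 10 mm of the turret's line of view, ahead of it; turret and key at rest; the gripped key (over 2 N) within 7 mm of the turning axis, prongs within 6 mm of the cap, tilted under 0.12 rad, pressing on the sprung turret (over 0.5 N) (all of step 2 and y of mark in the frame of turret between -0.01 and 0.01 m and x of mark in the frame of turret above 0.05 m and contact force between key and turret above 0.5 N and angular speed of turret below 0.15 rad/s and linear speed of key below 0.02 m/s); the arm keeps its last pose, push and grip.
It fails at once if the turret is worked with the fingers (contact force between the fingers and turret above 2 N).
It fails at once if a bystander is moved by more than 30 mm (distance of any of clip, clip2, race, carton, wrench, jar, driver from where it was at the start of the episode above 0.03 m).
It also fails if it takes over 42 s, if anything falls off the work surface, if the arm or the gripper's body presses on something with over 40 N, if the wrist force passes 120 N, or if a joint passes its speed limit or range.

## Robot

A 7-joint arm with a two-finger parallel gripper is mounted at the origin on the work surface. World frame = base frame: x ahead of the robot, y to its left, z up, the work surface at z = 0. Lengths are in m, angles in rad, forces in N, time in s.
With the tool pointing down it reaches from about 0.4 to 0.85 m from the base axis. Payload 10.4 kg.
Tool frame: the origin (TCP) lies at the very end of the fingers, on their centre line; the grasp point (between the pads) lies r.tcp_to_grasp behind it (r.tcp_to_grasp is the distance from the TCP to the grasp point, in m); z points along the fingers, y is the line along which they close (so a half turn about z gives the same grasp; the last joint's range is limited). The gripper opens to 87 mm and grips with 3 to 60 N. Pads are 19 mm wide; open, the fingers measure 117 mm over their backs; the gripper's body (75 mm by 190 mm) begins 51 mm behind the grasp point.
Start: joints at [-1.3, 0.332, -0.065, 1.46, 0.022, 1.35, -0.088], TCP at [0.181, 0.598, 0.192] pointing down, gripper open.
Joint ranges: [-2.6, 2.6], [-0.5, 2.12], [-1.47, 1.34], [0.16, 2.42], [-1.27, 4.41], [0.06, 2.06], [-2.6, 2.6]. Speed limits (rad/s): [2.22, 2.22, 2.79, 2.79, 3.14, 3.14, 3.14].

## Interface

Orientations are given as a unit quaternion [x, y, z, w].
In Python, from bench import monitor, cams, ticket, r gives the robot as it stands.
- The arm moves only by the shell command python3 -m crank 'ROWS' [OPENING] [FORCE]. ROWS is a JSON object whose one key "steps" holds a list of rows, each a list of 2 entries, a list of its own where there are three numbers: the shift along the world's x, y, z in units of 25 mm (1.0 is 25 mm), then the turn, a rotation vector about the world's x, y, z in units of 5 degrees (1.0 is 5 degrees). In form: {"steps": [[[x, y, z], [ax, ay, az]], ...]}. A call has 1 to 10 rows; each row shifts and turns the commanded pose from where the row before left it; what a row does not reach is not made up. A row lasts 1/12 s, in which the tool goes at most 41.7 mm and 7.16 degrees, less where a joint would pass 70% of its speed; a pose out of reach is approached as far as the arm can. A call is refused whole if a number of a shift passes 1 or a number of a turn 1, either way. A call with a gripper value outside its range is refused whole. OPENING is the finger opening in mm, from 0 to 87, set as the call begins (- or left out, the last holds). The fingers move at their own pace and stop on an object; FORCE is the grip in N (left out, the last holds). Time passes only in rows, so rows that do not move let the fingers close. It gives the time, the measured TCP pose, the force, the opening and the grip force at its end, in the units of the state.
- monitor.read_state(): the state, without advancing time (a new reading comes with each control period).
- cams.camera(name): name is "side" or "top"; returns a dict with "pixels" (420x560x3 uint8, blue, green, red), "z_map" (420x560 float32, m along the optical axis (not along the pixel's ray), 0 where there is no reading), "vfov" (degrees; the focal length in pixels is half the picture's height over the tangent of half this angle, whatever the lens; pixels are square), "cx", "cy" (the principal point, pixels), "T" (4x4, takes a point from camera to world coordinates). Camera axes: x right, y up, looking along -z (the intrinsics and any distortion apply to the point x, -y, -z); pixel columns grow to the right and rows downward; lengths in m; the calibration is good to about 2 mm. A picture is of the moment at which its call begins.
- ticket.close_job(): hands the job in; it is judged then, once.
The state is a dict: "time": time; "joint_positions": joint angles; "joint_vel": joint speeds; "joint_torque": joint torques, N m; "ee_pos": TCP position; "eef_rot": TCP orientation; "ft_force": force on the tool from outside, world axes, zero at the start; "torque": the same for the moment, N m; "width": finger opening in m; "grip_force": force on a finger pad.
Only numpy, scipy, OpenCV 4.12 (cv2) and the standard library are available. Lean on these libraries where they do the work, as an engineer would, in place of code of your own. Each camera call takes 0.05 s, during which the arm holds its last target. There are 200 camera calls.

## Working session

There is one attempt and no reset: what is moved stays moved. The work goes in short steps, Python scripts to look and compute and a shell command to move; the robot and the scene stay as the last step left them, time stands still between calls to the robot, and variables do not carry over. Pictures are saved under pics/ and viewed, at most 10 in all, crops included, and the job is handed in when it is done.

```bash
ls; mkdir -p pics; cat > h.py <<'E'
import numpy as np,cv2
from bench import monitor,cams,ticket,r
def grab(n):
    c=cams.camera(n); np.savez(f'{n}.npz',**c); return c
def load(n): return dict(np.load(f'{n}.npz'))
def p3(c,u,v,z=None,zw=None):
    f=210/np.tan(np.radians(c['vfov'])/2); d=np.array([(u-c['cx'])/f,-(v-c['cy'])/f,-1.])
    T=c['T']
    if zw is not None: z=(zw-T[2,3])/(T[:3,:3]@d)[2]
    if z is None: z=c['z_map'][int(round(v)),int(round(u))]
    return T[:3,:3]@(d*z)+T[:3,3]
E
python3 - <<'E'
from h import *
for n in('side','top'):
    c=grab(n); cv2.imwrite(f'pics/{n}0.png',c['pixels']); print(n,c.keys(),c['vfov'],c['cx'],c['cy'],np.round(c['T'],3).tolist())
print(monitor.read_state(),r.tcp_to_grasp)
E
```

```text
pics
side dict_keys(['pixels', 'z_map', 'vfov', 'cx', 'cy', 'T']) 48.01308063075803 284.04058602268486 210.22241565497896 [[0.909, 0.235, -0.344, 0.115], [-0.416, 0.514, -0.75, -0.805], [0.0, 0.825, 0.565, 0.683], [0.0, 0.0, 0.0, 1.0]]
top dict_keys(['pixels', 'z_map', 'vfov', 'cx', 'cy', 'T']) 45.85187954610876 280.4313940734585 201.595879051475 [[-0.047, 0.978, -0.204, 0.195], [-0.999, -0.046, 0.007, -0.029], [-0.002, 0.205, 0.979, 1.507], [0.0, 0.0, 0.0, 1.0]]
{'time': 0.1, 'joint_positions': array([-1.2995983 ,  0.33281409, -0.06470178,  1.46083858,  0.02161609,
        1.34991673, -0.08847246]), 'joint_vel': array([ 1.68734520e-04, -1.86598379e-03,  2.35707509e-05, -1.85717097e-03,
       -2.84560967e-04, -6.03878343e-04, -8.34663622e-04]), 'joint_torque': array([ 1.13228543e-03, -6.24542141e+01,  2.41809664e-02, -3.90713596e+01,
       -6.14993158e-02,  3.66204337e-02,  4.01526415e-05]), 'ee_pos': array([0.18089231, 0.59784942, 0.19153911]), 'eef_rot': array([ 1.46345707e-01,  9.89233301e-01, -6.37781083e-04, -5.75154975e-05]), 'ft_force': array([0.36310648, 0.5547344 , 0.39965569]), 'torque': array([-0.03625602,  0.02283684,  0.0734606 ]), 'grip_force': 0.0, 'width': 0.0867834896878219} 0.0187
```

View pics/side0.png

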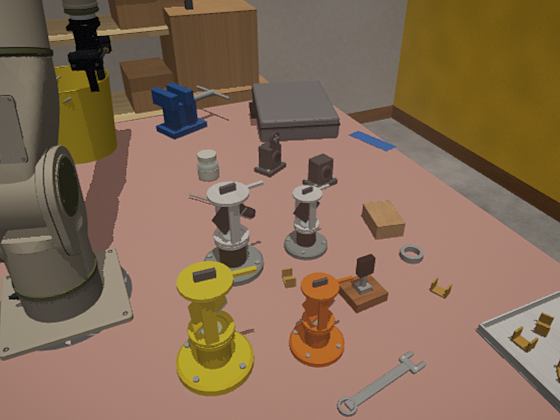

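View pics/top0.png

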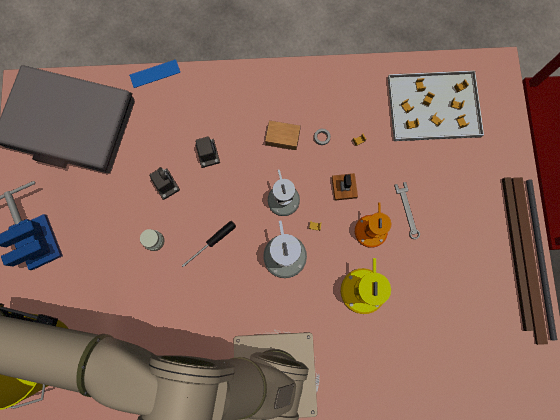

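The side view shows four stands: large grey (235,225), small grey (307,220), yellow (213,325) and orange (320,315). The small grey one fits, since it is not orange or yellow and is the smaller of its colour; in the top view it is at (284,195). The key's block is at top (345,187). The housing with the lug looks to be at top (163,182), side (270,155). I'll confirm these in crops.

```bash
python3 - <<'E'
from h import *
def crop(c,u,v,w,h,k): return cv2.resize(c['pixels'][v:v+h,u:u+w],None,fx=k,fy=k,interpolation=cv2.INTER_CUBIC)
t=load('top');s=load('side')
a=np.hstack([crop(t,260,165,50,50,8),crop(t,320,165,50,50,8)])
b=np.hstack([crop(t,140,155,50,25*1,8)])
cv2.imwrite('pics/c1.png',a)
x=np.hstack([crop(s,280,175,66,90,6),crop(s,335,245,66,90,6)])
cv2.imwrite('pics/c2.png',x)
y=np.hstack([crop(t,140,160,50,50,8),crop(s,248,130,50,50,8)])
cv2.imwrite('pics/c3.png',np.vstack([y]))
E
```

```text
(no output)
```

View pics/c1.png

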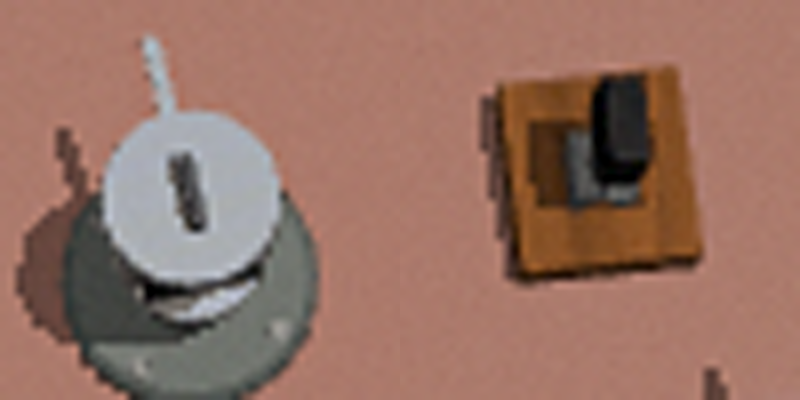

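View pics/c2.png

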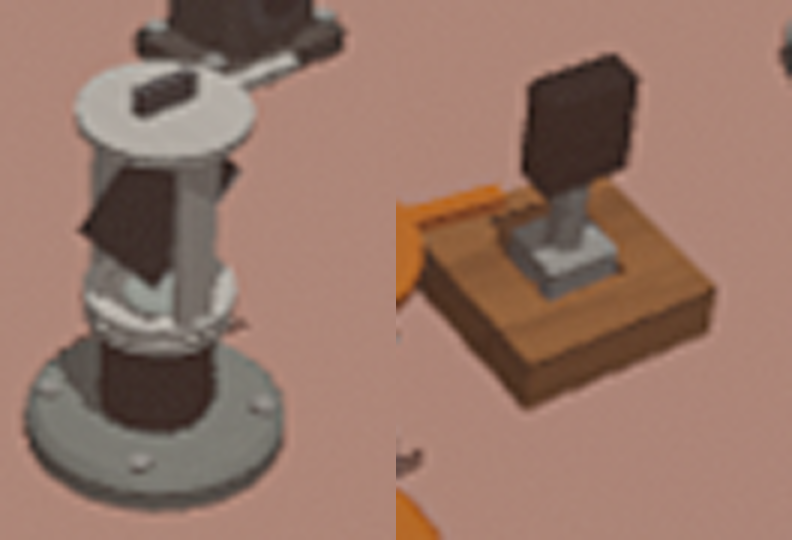

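View pics/c3.png

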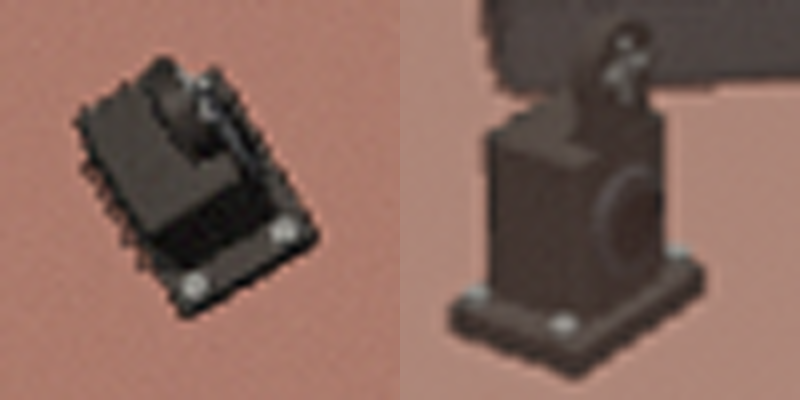

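Crops: the small grey stand has its bar head at top (283.5,189) and its nose pointing up-image (robot's +x). The key handle is at top (348.5,178). The lugged housing's cross is at top (166,172.5) and side (276.4,138).

```bash
cat >> h.py <<'E'
def cloud(c):
    v,u=np.mgrid[0:420,0:560]; f=210/np.tan(np.radians(c['vfov'])/2); z=c['z_map']
    P=np.stack([(u-c['cx'])/f*z,-(v-c['cy'])/f*z,-z],-1)@c['T'][:3,:3].T+c['T'][:3,3]
    P[z==0]=np.nan; return P
def tri(a,ua,va,b,ub,vb):
    def ray(c,u,v):
        o=c['T'][:3,3]; d=p3(c,u,v,1.)-o; return o,d/np.linalg.norm(d)
    o1,d1=ray(a,ua,va);o2,d2=ray(b,ub,vb)
    s=np.linalg.lstsq(np.stack([d1,-d2],1),o2-o1,rcond=None)[0]
    x,y=o1+s[0]*d1,o2+s[1]*d2; return (x+y)/2,np.linalg.norm(x-y)
E
python3 - <<'E'
from h import *
np.set_printoptions(precision=4,suppress=True)
t=load('top');s=load('side')
R=lambda a:np.round(a,4)
for n,a,b in(('screw top',(283.4,188.9),(307.4,190)),('mark',(165.7,172.4),(276.2,138.1)),('keytop',(348.0,178.0),(365.8,257.3))):
    p,e=tri(t,*a,s,*b); print(n,R(p),'gap',R(e),R(p3(t,*a)),R(p3(s,*b)))
Pt,Ps=cloud(t),cloud(s)
for n,P in(('t',Pt),('s',Ps)):
    print(n,'bench z',R(np.nanmedian(P[250:300,300:330,2])))
def sel(P,xy,rad,lo,hi):
    m=(np.hypot(P[...,0]-xy[0],P[...,1]-xy[1])<rad)&(P[...,2]>lo)&(P[...,2]<hi); return P[m]
def rep(n,q):
    q2=q[:,:2].astype(np.float32)
    if len(q)<4: print(n,len(q));return
    rc=cv2.minAreaRect(q2); print(n,len(q),'mean',q.mean(0),'rect',np.array(rc[0]),np.array(rc[1]),rc[2],'circ',cv2.minEnclosingCircle(q2), 'zmed',np.median(q[:,2]))
c=p3(t,283.4,188.9)
k=p3(t,348.0,178.0)
for n,P in(('t',Pt),('s',Ps)):
    rep(n+' cap',sel(P,c,.036,.138,.151)); rep(n+' bar',sel(P,c,.02,.153,.165)); rep(n+' nose',sel(P,c,.075,.12,.16))
    rep(n+' base',sel(P,c,.08,.004,.03))
    rep(n+' key',sel(P,k,.03,.092,.12)); rep(n+' block',sel(P,k,.06,.017,.027))
    m=p3(t,165.7,172.4);rep(n+' lug',sel(P,m,.035,.086,.135))
    rep(n+' house',sel(P,m,.07,.072,.084))
E
```

```text
screw top [ 0.5152 -0.0497  0.151 ] gap 0.0015 [ 0.5127 -0.0493  0.1587] [ 0.5122 -0.0568  0.156 ]
mark [0.5914 0.29   0.1082] gap 0.0025 [0.6026 0.3003 0.0644] [0.5919 0.288  0.1093]
keytop [ 0.5486 -0.2397  0.099 ] gap 0.0039 [ 0.5497 -0.24    0.1021] [ 0.5465 -0.2395  0.099 ]
t bench z 0.0008
s bench z 0.0138
t cap 351 mean [ 0.5143 -0.0498  0.1459] rect [ 0.5154 -0.0497] [0.0593 0.0638] 87.03462219238281 circ ((0.5156632661819458, -0.049622438848018646), 0.03249580040574074) zmed 0.1460122577695897
t bar 20 mean [ 0.5153 -0.0494  0.1579] rect [ 0.5151 -0.0496] [0.0243 0.0055] 14.859225273132324 circ ((0.5150095224380493, -0.04970496892929077), 0.012303659692406654) zmed 0.15725293607684132
t nose 410 mean [ 0.5166 -0.0491  0.1466] rect [ 0.5245 -0.0532] [0.0629 0.0822] 70.06570434570312 circ ((0.528541624546051, -0.04754933714866638), 0.04527560994029045) zmed 0.1462847257922445
t base 583 mean [ 0.5003 -0.0468  0.0118] rect [ 0.5135 -0.0494] [0.1576 0.1453] 78.9810791015625 circ ((0.5120454430580139, -0.049269985407590866), 0.07982049137353897) zmed 0.012247381867144247
t key 66
[... 1610 characters left out ...]
46 0.0184] 5.292382717132568 circ ((0.545795202255249, -0.24250520765781403), 0.018037956207990646) zmed 0.09849144340447824
s block 774 mean [ 0.5435 -0.25    0.0214] rect [ 0.5465 -0.2433] [0.0785 0.0708] 2.6977031230926514 circ ((0.5463880300521851, -0.2461317777633667), 0.04818342253565788) zmed 0.021463182543972448
s lug 125 mean [0.5885 0.2932 0.1052] rect [0.5932 0.2954] [0.0404 0.0152] 22.14546012878418 circ ((0.5932958126068115, 0.2958757281303406), 0.020889947190880775) zmed 0.10648075970012727
s house 137 mean [0.5755 0.303  0.0778] rect [0.5812 0.3093] [0.0581 0.0437] 27.39385986328125 circ ((0.5816559791564941, 0.30857646465301514), 0.033508554100990295) zmed 0.07845176077610949
```

The measurements agree: key at (0.545, -0.241), yaw about 4°; turret axis at (0.515, -0.0505), rest yaw about 14°; mark at (0.592, 0.2905), a bearing of about 77.2° from the turret. Moving now in an arc, high, towards the key.

```bash
python3 -m crank '{"steps":[[[0.9,-0.5,0.4],[0,0,-1]],[[0.9,-0.5,0.4],[0,0,-1]],[[0.9,-0.5,0.4],[0,0,-1]],[[0.9,-0.5,0.4],[0,0,-1]],[[0.9,-0.5,0.4],[0,0,-1]],[[0.9,-0.5,0.4],[0,0,-1]],[[0.9,-0.5,0.4],[0,0,-1]],[[0.9,-0.5,0.4],[0,0,-1]],[[0.9,-0.5,0.4],[0,0,-1]],[[0.9,-0.5,0.4],[0,0,-1]]]}' 60 30
python3 -m crank '{"steps":[[[0.6,-0.9,0],[0,0,-1]],[[0.6,-0.9,0],[0,0,-1]],[[0.6,-0.9,0],[0,0,-1]],[[0.6,-0.9,0],[0,0,-1]],[[0.6,-0.9,0],[0,0,-1]],[[0.6,-0.9,0],[0,0,-1]],[[0.6,-0.9,0],[0,0,-1]],[[0.6,-0.9,0],[0,0,-1]],[[0.6,-0.9,0],[0,0,-1]],[[0.6,-0.9,0],[0,0,-1]]]}'
python3 -m crank '{"steps":[[[0.1,-1,0],[0,0,-1]],[[0.1,-1,0],[0,0,-1]],[[0.1,-1,0],[0,0,-1]],[[0.1,-1,0],[0,0,-1]],[[0.1,-1,0],[0,0,-1]],[[0.1,-1,0],[0,0,-1]],[[0.1,-1,0],[0,0,-1]],[[0.1,-1,0],[0,0,-1]],[[0.1,-1,0],[0,0,-1]],[[0.1,-1,0],[0,0,-1]]]}'
```

```text
time: 0.93
ee_pos: [0.4069, 0.4723, 0.2924]
eef_rot: [0.552, 0.834, -0.0, 0.0]
ft_force: [0.2, 1.0, 0.9]
width: 0.0601
grip_force: 0.0
time: 1.77
ee_pos: [0.5564, 0.247, 0.292]
eef_rot: [0.853, 0.522, -0.0, -0.0]
ft_force: [0.0, 0.6, -0.5]
width: 0.0601
grip_force: 0.0
time: 2.6
ee_pos: [0.5807, -0.0029, 0.292]
eef_rot: [0.994, 0.113, -0.0, -0.0]
ft_force: [-0.2, -0.0, 0.4]
width: 0.0602
grip_force: 0.0
```

```bash
python3 -m crank '{"steps":[[[-0.14,-0.95,0],[0,0,-0.18]],[[-0.14,-0.95,0],[0,0,-0.18]],[[-0.14,-0.95,0],[0,0,-0.18]],[[-0.14,-0.95,0],[0,0,-0.18]],[[-0.14,-0.95,0],[0,0,-0.18]],[[-0.14,-0.95,0],[0,0,-0.18]],[[-0.14,-0.95,0],[0,0,-0.18]],[[-0.14,-0.95,0],[0,0,-0.18]],[[-0.14,-0.95,0],[0,0,-0.18]],[[-0.14,-0.95,0],[0,0,-0.18]]]}'
python3 - <<'E'
from h import *
for n in('top','side'):
    P=cloud(load(n)); 
    for w in ((.037,.095),(.095,.037)):
        m=(abs(P[...,0]-.545)<w[0]+.02)&(abs(P[...,1]+.241)<w[1]+.02)&(P[...,2]>.105)&(P[...,2]<.4)
        q=P[m]; print(n,w,len(q),q.min(0) if len(q) else'',q.max(0) if len(q) else '')
    m=(abs(P[...,0]-.44)<.12)&(abs(P[...,1]+.30)<.08)&(P[...,2]>.11);q=P[m];print('orange',q.min(0),q.max(0))
E
```

```text
time: 3.43
ee_pos: [0.5452, -0.2404, 0.2921]
eef_rot: [0.999, 0.037, -0.0, -0.0]
ft_force: [0.2, -0.8, 0.4]
width: 0.0601
grip_force: 0.0
top (0.037, 0.095) 2 [ 0.53018228 -0.24372634  0.10536909] [ 0.55825686 -0.23149492  0.10722384]
top (0.095, 0.037) 3 [ 0.43266359 -0.2958621   0.10536909] [ 0.55825686 -0.23149492  0.14280868]
orange [ 0.37472725 -0.34124052  0.11077648] [ 0.46629877 -0.27961558  0.16342832]
side (0.037, 0.095) 0  
side (0.095, 0.037) 3 [ 0.43022387 -0.29762164  0.14385223] [ 0.4329313  -0.29408188  0.14461786]
orange [ 0.37344413 -0.34566142  0.11007848] [ 0.46545758 -0.28073934  0.15997596]
```

```bash
python3 -m crank '{"steps":[[[0,0,-0.92],[0,0,0]],[[0,0,-0.92],[0,0,0]],[[0,0,-0.92],[0,0,0]],[[0,0,-0.92],[0,0,0]],[[0,0,-0.92],[0,0,0]],[[0,0,-0.92],[0,0,0]],[[0,0,-0.92],[0,0,0]],[[0,0,-0.92],[0,0,0]],[[0,0,-0.92],[0,0,0]],[[0,0,-0.92],[0,0,0]]]}'
python3 -m crank '{"steps":[[[0,0,0],[0,0,0]],[[0,0,0],[0,0,0]],[[0,0,0],[0,0,0]],[[0,0,0],[0,0,0]],[[0,0,0],[0,0,0]],[[0,0,0],[0,0,0]],[[0,0,0],[0,0,0]],[[0,0,0],[0,0,0]]]}' 5 40
```

```text
time: 4.27
ee_pos: [0.5454, -0.2392, 0.061]
eef_rot: [0.999, 0.038, -0.0, -0.0]
ft_force: [-0.5, 0.2, 0.3]
width: 0.0599
grip_force: 0.0
time: 4.93
ee_pos: [0.5462, -0.2393, 0.0626]
eef_rot: [0.999, 0.036, 0.0, 0.0]
ft_force: [0.6, -0.4, 2.1]
width: 0.0155
grip_force: 40.0
```

```bash
python3 -m crank '{"steps":[[[0,0,0.5],[0,0,0]],[[0,0,0.8],[0,0,0]],[[0,0,0.9],[0,0,0]],[[0,0,0.9],[0,0,0]],[[0,0,0.9],[0,0,0]],[[0,0,0.9],[0,0,0]],[[0,0,0.9],[0,0,0]],[[0,0,0.9],[0,0,0]],[[0,0,0.9],[0,0,0]],[[0,0,0.4],[0,0,0]]]}'
python3 -m crank '{"steps":[[[-0.12,0.7,0],[0,0,0.2]],[[-0.12,0.7,0],[0,0,0.2]],[[-0.12,0.8,0],[0,0,0.2]],[[-0.12,0.8,0],[0,0,0.2]],[[-0.12,0.8,0],[0,0,0.2]],[[-0.12,0.8,0],[0,0,0.2]],[[-0.12,0.8,0],[0,0,0.2]],[[-0.12,0.8,0],[0,0,0.2]],[[-0.12,0.7,0],[0,0,0.2]],[[-0.12,0.65,0],[0,0,0.2]]]}'
python3 -m crank '{"steps":[[[0,0,0],[0,0,0]],[[0,0,0],[0,0,0]],[[0,0,0],[0,0,0]]]}'
python3 - <<'E'
from h import *
for n in('top','side'): grab(n)
t=load('top')['pixels'];s=load('side')['pixels']
cv2.imwrite('pics/d.png',np.hstack([cv2.resize(t[150:250,235:335],None,fx=4,fy=4,interpolation=3),cv2.resize(s[120:270,235:385],(400,400),interpolation=3)]))
E
```

```text
time: 5.77
ee_pos: [0.5465, -0.2399, 0.2659]
eef_rot: [0.999, 0.036, 0.002, 0.001]
ft_force: [0.2, -0.0, -0.4]
width: 0.0156
grip_force: 40.0
time: 6.6
ee_pos: [0.5154, -0.0494, 0.2622]
eef_rot: [0.992, 0.124, -0.0, -0.0]
ft_force: [-0.0, 0.5, -0.9]
width: 0.0153
grip_force: 40.0
time: 6.85
ee_pos: [0.5159, -0.0514, 0.2623]
eef_rot: [0.992, 0.123, -0.0, 0.0]
ft_force: [0.1, -0.9, -1.9]
width: 0.0152
grip_force: 40.0
```

View pics/d.png

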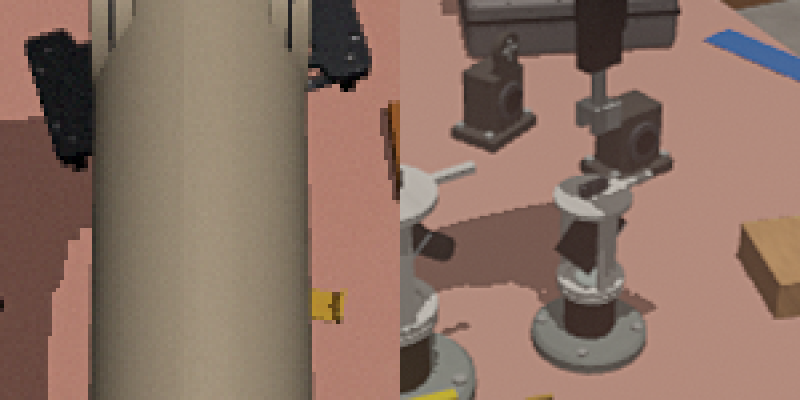

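The picture shows the key held upright above the cap, fork at side (310,162). The arm blocks the top view, so I'll measure the key against the screw from the side camera.

```bash
python3 - <<'E'
from h import *
np.set_printoptions(precision=4,suppress=True)
P=cloud(load('side'))
m=(np.hypot(P[...,0]-.515,P[...,1]+.052)<.03)&(P[...,2]>.15)&(P[...,2]<.34)
for lo,hi in((.145,.165),(.195,.212),(.212,.226),(.226,.234),(.234,.247),(.247,.26),(.27,.30)):
    k=m&(P[...,2]>lo)&(P[...,2]<hi);q=P[k];vu=np.argwhere(k)
    if len(q)>3:
        rc=cv2.minAreaRect(q[:,:2].astype(np.float32)); print(lo,len(q),q.mean(0),np.array(rc[0]),np.array(rc[1]),rc[2],vu.min(0),vu.max(0))
# shank circle fit r=6mm
from scipy.optimize import least_squares
q=P[m&(P[...,2]>.233)&(P[...,2]<.258)]
q=q[np.hypot(*(q[:,:2]-np.median(q[:,:2],0)).T)<.008]
f=least_squares(lambda c:np.hypot(q[:,0]-c[0],q[:,1]-c[1])-.006,[q[:,0].mean(),q[:,1].mean()+.004],loss='soft_l1',f_scale=.001)
print('shank',f.x,np.sqrt((f.fun**2).mean()),len(q),'minz',P[m&(P[...,2]>.18)][:,2].min())
E
```

```text
0.145 47 [ 0.5142 -0.0536  0.1552] [ 0.5151 -0.0525] [0.0265 0.009 ] 4.110400199890137 [186 302] [193 313]
0.195 18 [ 0.5118 -0.0576  0.2105] [ 0.5111 -0.0594] [0.0164 0.0331] 51.367549896240234 [165 301] [170 317]
0.212 98 [ 0.5131 -0.0613  0.2191] [ 0.5117 -0.0616] [0.0193 0.0348] 58.94660568237305 [160 301] [169 318]
0.226 84 [ 0.5132 -0.0583  0.2294] [ 0.5146 -0.0545] [0.0272 0.0258] 13.103177070617676 [156 301] [163 318]
0.234 32 [ 0.514  -0.0575  0.2403] [ 0.5144 -0.0575] [0.0065 0.0108] 72.90623474121094 [151 307] [157 312]
0.247 29 [ 0.5138 -0.0576  0.2518] [ 0.5135 -0.0567] [0.0068 0.0107] 51.006858825683594 [146 307] [152 312]
0.27 255 [ 0.5106 -0.0598  0.286 ] [ 0.5127 -0.058 ] [0.0282 0.0377] 56.45991134643555 [125 301] [143 320]
shank [ 0.5158 -0.0537] 0.0012333539464108657 62 minz 0.20852386978076576
```

```bash
python3 -m crank '{"steps":[[[-0.01,0.07,-0.3],[0,0,0]],[[0,0,-0.5],[0,0,0]],[[0,0,-0.5],[0,0,0]],[[0,0,-0.4],[0,0,0]],[[0,0,-0.2],[0,0,0]],[[0,0,0],[0,0,0]],[[0,0,0],[0,0,0]]]}'
python3 -m crank '{"steps":[[[0,0,-0.15],[0,0,0]],[[0,0,-0.15],[0,0,0]],[[0,0,-0.1],[0,0,0]],[[0,0,0],[0,0,0]]]}'
```

```text
time: 7.53
ee_pos: [0.5157, -0.0489, 0.2148]
eef_rot: [0.992, 0.123, -0.0, 0.0]
ft_force: [1.1, 0.5, -1.1]
width: 0.015
grip_force: 40.0
time: 7.87
ee_pos: [0.5155, -0.0487, 0.2043]
eef_rot: [0.992, 0.123, -0.0, 0.0]
ft_force: [0.0, 1.5, -1.4]
width: 0.0155
grip_force: 40.0
```

```bash
python3 -m crank '{"steps":[[[0,0,-0.1],[0,0,0]],[[0,0,-0.1],[0,0,0]],[[0,0,-0.05],[0,0,0]],[[0,0,0],[0,0,0]]]}'
python3 -m crank '{"steps":[[[0,0,-0.06],[0,0,0]],[[0,0,-0.04],[0,0,0]],[[0,0,0],[0,0,0]],[[0,0,0],[0,0,0]]]}'
```

```text
time: 8.2
ee_pos: [0.5159, -0.0488, 0.1986]
eef_rot: [0.992, 0.123, 0.0, 0.0]
ft_force: [-0.6, -0.4, -0.6]
width: 0.0153
grip_force: 40.0
time: 8.53
ee_pos: [0.5171, -0.0491, 0.1983]
eef_rot: [0.992, 0.123, 0.002, -0.0]
ft_force: [-2.4, -1.3, 16.4]
width: 0.0157
grip_force: 40.0
```

Contact at TCP z 0.198 with 16 N, so the prongs are on the cap (contact on the bar's top would have come near 0.209). Easing off slightly, then turning anticlockwise.

```bash
python3 -m crank '{"steps":[[[0,0,0.03],[0,0,0.3]],[[0,0,0],[0,0,0.6]],[[0,0,0],[0,0,0.7]],[[0,0,0],[0,0,0.7]],[[0,0,0],[0,0,0.7]],[[0,0,0],[0,0,0.7]],[[0,0,0],[0,0,0.7]],[[0,0,0],[0,0,0.7]],[[0,0,0],[0,0,0.7]],[[0,0,0],[0,0,0.7]]]}'
python3 -m crank '{"steps":[[[0,0,0],[0,0,0.7]],[[0,0,0],[0,0,0.7]],[[0,0,0],[0,0,0.7]],[[0,0,0],[0,0,0.7]],[[0,0,0],[0,0,0.7]],[[0,0,0],[0,0,0.7]],[[0,0,0],[0,0,0.7]],[[0,0,0],[0,0,0.7]],[[0,0,0],[0,0,0.7]],[[0,0,0],[0,0,0.5]]]}'
python3 -m crank '{"steps":[[[0,0,0],[0,0,0]],[[0,0,0],[0,0,0]],[[0,0,0],[0,0,0]]]}'
python3 - <<'E'
from h import *
for n in('top','side'): grab(n)
t=load('top')['pixels'];s=load('side')['pixels']
cv2.imwrite('pics/e.png',np.hstack([cv2.resize(t[150:250,235:335],(300,300),interpolation=3),cv2.resize(s[150:225,270:350],(500,469),interpolation=3)[:300]]) if 0 else cv2.resize(np.hstack([t[150:225,240:320],s[150:225,270:350]]),None,fx=5,fy=5,interpolation=3))
print(monitor.read_state()['torque'])
E
```

```text
time: 9.37
ee_pos: [0.5168, -0.0486, 0.1983]
eef_rot: [0.918, 0.397, 0.001, 0.0]
ft_force: [-1.6, 0.0, 10.9]
width: 0.0157
grip_force: 40.0
time: 10.2
ee_pos: [0.5161, -0.0485, 0.1982]
eef_rot: [0.761, 0.648, 0.001, 0.0]
ft_force: [-4.6, 1.2, 12.8]
width: 0.0151
grip_force: 40.0
time: 10.45
ee_pos: [0.5161, -0.0485, 0.1983]
eef_rot: [0.762, 0.647, 0.001, 0.0]
ft_force: [-4.2, 1.9, 12.7]
width: 0.0154
grip_force: 40.0
[ 0.1906257   1.3421962  -0.12480384]
```

View pics/e.png

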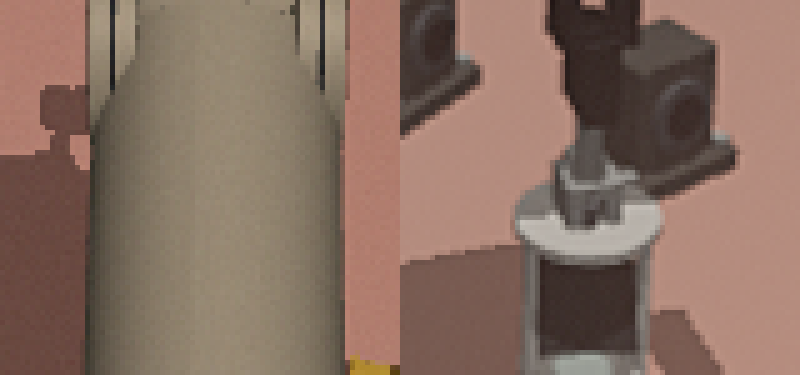

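The key is driving: reaction torque -0.125 N·m, key yaw 80.7°. The side view shows the fork on the cap and the dark back of the mirror at side (297–318, 203–220). The nose is hidden, so I'll take the turret's yaw from a plane fit to that panel.

```bash
cat > yaw.py <<'E'
from h import *
import sys
np.set_printoptions(precision=4,suppress=True)
def fit():
    out=[]
    for i in range(4):
        c=grab('side');P=cloud(c);g=c['pixels'].max(2)
        m=np.zeros(g.shape,bool);m[203:220,298:318]=True
        m&=(g<85)&(np.hypot(P[...,0]-.5155,P[...,1]+.0505)<.035)&(P[...,2]>.085)&(P[...,2]<.13)
        q=P[m]
        for _ in range(4):
            ce=q.mean(0);n=np.linalg.svd(q-ce)[2][2];n*=np.sign(n[2]);e=(q-ce)@n
            q=q[abs(e)<max(2*e.std(),.0008)]
        out.append((np.degrees(np.arctan2(-n[1],-n[0])),np.degrees(np.arccos(n[2])),len(q),e.std()*1e3,*ce))
    return np.array(out)
print(fit())
s=monitor.read_state();x,y=s['eef_rot'][:2];print('key yaw',2*np.degrees(np.arctan2(y,x)),s['ee_pos'],s['ft_force'],s['torque'])
E
python3 yaw.py
```

```text
[[ 68.9725  45.6566 275.       1.2783   0.5123  -0.0587   0.1031]
 [ 69.7273  45.0861 304.       1.6399   0.512   -0.0583   0.1032]
 [ 70.9212  44.6287 303.       1.5243   0.5122  -0.0585   0.1031]
 [ 68.7655  43.4483 276.       1.3321   0.5117  -0.0584   0.1031]]
key yaw 80.66367670879009 [ 0.5162 -0.0485  0.1983] [-4.6975  1.09   14.1071] [ 0.1595  1.3975 -0.0837]
```

```bash
python3 -m crank '{"steps":[[[0,0,0],[0,0,0.4]],[[0,0,0],[0,0,0.6]],[[0,0,0],[0,0,0.4]],[[0,0,0],[0,0,0.1]],[[0,0,0],[0,0,0]],[[0,0,0],[0,0,0]]]}'
sed -i 's/range(4):\n        c/&/;0,/range(4)/s//range(12)/' yaw.py; echo 'print(fit()[:,:2].mean(0))' >> yaw.py; python3 yaw.py
python3 - <<'E'
from h import *
s=load('side')['pixels']
cv2.imwrite('pics/f.png',cv2.resize(s[165:265,265:365],None,fx=6,fy=6,interpolation=3))
E
```

```text
time: 11.25
ee_pos: [0.516, -0.0485, 0.1983]
eef_rot: [0.718, 0.696, 0.001, -0.0]
ft_force: [-5.1, 0.1, 13.4]
width: 0.0156
grip_force: 40.0
[[ 76.3639  43.8747 285.       1.4591   0.5141  -0.0592   0.1029]
 [ 75.9151  45.1971 278.       1.2181   0.5138  -0.0593   0.1029]
 [ 77.3189  44.7508 286.       1.3605   0.5139  -0.0591   0.1028]
 [ 77.4189  44.3591 280.       1.3433   0.5138  -0.0591   0.103 ]
 [ 77.1021  46.0104 284.       1.3541   0.5139  -0.0588   0.103 ]
 [ 77.7598  45.4225 270.       1.318    0.5132  -0.0591   0.103 ]
 [ 77.9813  44.095  293.       1.571    0.5134  -0.0589   0.103 ]
 [ 77.4171  44.2423 288.       1.3878   0.5134  -0.0591   0.1027]
 [ 77.2871  43.515  293.       1.4429   0.5137  -0.0589   0.1029]
 [ 76.9776  45.4184 290.       1.5179   0.514   -0.0593   0.1028]
 [ 76.6071  44.0881 289.       1.4759   0.5137  -0.0591   0.1029]
 [ 76.9726  43.977  280.       1.4264   0.5135  -0.0592   0.1029]]
key yaw 88.16204276840543 [ 0.516  -0.0485  0.1983] [-5.5368  1.2586 13.2047] [ 0.1212  1.603  -0.1049]
[76.9354 44.728 ]
```

View pics/f.png

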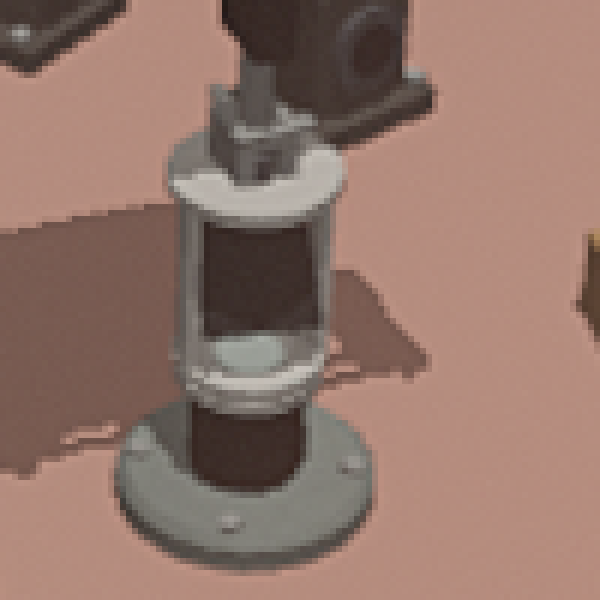

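```bash
cat > yaw2.py <<'E'
from h import *
np.set_printoptions(precision=3,suppress=True)
F=[grab('side') for _ in range(20)]
c=F[0].copy();c['z_map']=np.mean([f['z_map'] for f in F],0);g=np.mean([f['pixels'].max(2) for f in F],0)
P=cloud(c)
base=np.zeros(g.shape,np.uint8);base[200:225,294:324]=1
m0=((g<75)&(base>0)&(P[...,2]>.08)&(P[...,2]<.14)).astype(np.uint8)
for k in(1,3,5):
    m=cv2.erode(m0,np.ones((k,k)))>0;q=P[m]
    for _ in range(4):
        ce=q.mean(0);n=np.linalg.svd(q-ce)[2][2];n*=np.sign(n[2]);e=(q-ce)@n;q=q[abs(e)<max(2.5*e.std(),.0005)]
    print(k,len(q),np.degrees(np.arctan2(-n[1],-n[0])),np.degrees(np.arccos(n[2])),e.std()*1e3,ce,'u',np.where(m)[1].min(),np.where(m)[1].max(),'v',np.where(m)[0].min(),np.where(m)[0].max())
# mark: housing lug/body check with averaged depth: face of marked housing body top rect
m=(np.hypot(P[...,0]-.592,P[...,1]-.29)<.045)&(P[...,2]>.09)&(P[...,2]<.135);q=P[m];print('lug',len(q),q.mean(0))
for k in range(3):
    ce=q.mean(0);n=np.linalg.svd(q-ce)[2][2];e=(q-ce)@n;q=q[abs(e)<2*e.std()]
print('lug plane',ce,n,np.degrees(np.arctan2(n[1],n[0])),'z',q[:,2].min(),q[:,2].max())
# nose/cap points
m=(np.hypot(P[...,0]-.5155,P[...,1]+.0505)<.07)&(np.hypot(P[...,0]-.5155,P[...,1]+.0505)>.036)&(P[...,2]>.12)&(P[...,2]<.16);q=P[m];print('nose',len(q),q.mean(0) if len(q) else '')
E
python3 yaw2.py
```

```text
1 290 76.78211195129543 45.008429454440204 0.37804155933892486 [ 0.513 -0.059  0.103] u 299 317 v 202 220
3 222 -88.51272982599923 27.31666631531251 8.405660425105049 [ 0.512 -0.063  0.104] u 300 316 v 204 219
5 153 -99.49528324675762 29.98080990858848 6.700033120890771 [ 0.512 -0.063  0.103] u 301 315 v 205 217
lug 49 [0.583 0.289 0.1  ]
lug plane [0.583 0.289 0.101] [-0.608  0.222 -0.762] 159.96491690586444 z 0.09018777524778643 0.11510731950121933
nose 39 [ 0.506 -0.073  0.136]
```

The averaged mirror-plane fit gives yaw 76.8° and tilt 45.0°, against a bearing to the mark of 77.2°. That is about 3 mm off at the mark. The key is down with about 13 N on it and is driving the turret, so I'm handing in.

```bash
python3 -c "
from h import *
s=monitor.read_state();print(s['time'],s['ee_pos'],s['ft_force'],s['grip_force'],abs(s['joint_vel']).max());print(ticket.close_job())"
```

```text
13.45 [ 0.51599241 -0.04853888  0.19826826] [-5.07517271  1.2221064  13.22432636] 40.04782855510712 0.0015585424388310971
the job is handed in; nothing more can be done
None
```

I handed the job in at 13.45 s, with the key gripped at 40 N and pressed down on the screw with about 13 N, holding the turret at about 76.8° against about 77.2° for the mark (roughly 3 mm off by my measurement; the key's own angle suggests it could be up to about 2° further round, which would be just past the 10 mm limit); no verdict came back.

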